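# Dispense one cleaning tablet into the catch tray

### The job

Slide the catch tray up to the tablet dispenser so that its plain back edge sits squarely flush against the block's face, centred under the spout. Then push the dispenser's sprung plunger fully home, stopping as soon as you feel it come up against its end stop (do not force it), and let it spring back out, so that exactly one tablet drops into the tray. Leave the tray flush there, and leave the cup, the twist cap, the saucepan lid and the scoop where they are.

Things in the scene. Friction and masses are not known exactly. Their poses are not given: they have to be found in the camera images.
- dispenser: Fixed tablet dispenser: grey block 110 (x) x 60 (y, -20 to +40 mm) x 30 high, origin on the counter, z up. The tray goes against the flat upright face at y = +40 mm. On the block stands an upright steel canister tube, open on top (axis x = 0, y = +12.5; diameter 47, collar 54; 52 to 158 mm above the counter). The plunger comes out at the -y side and is pushed level towards +y.
- plunger: Sprung plunger: bar with upright push pad 44 wide, 34 high, 8 thick. Origin: centre of the pad's outer face, 46 mm up; axes as the dispenser's. Rests at dispenser y = -91; goes 49 to 61 mm to +y (unseen adjustable stop) against a 3 to 7 N spring; over 9 N means the stop, over 35 N forcing. Home, the pad is 20 to 30 mm from the tall tube: lean the tool away from it by 25 to 45 degrees.
- spout (a point): Middle of the spout's lip: end of the 52 mm wide steel deck that juts out over the block's face (dispenser y = +53, top 36 mm and underside 30 mm above the counter); tablets fall off it into the tray.
- tray: Loose catch tray of aluminium, open at the top: 110 (x) x 100 (y) x 22 mm high, walls and floor 3 mm, 300 g. Origin: centre of the underside, z up. At its +y end stands the handle; its -y side is the plain back edge. In place, its x and y axes run parallel with the dispenser's.
- tray_back (a point): Middle of the outer face of the tray's plain back wall (tray x = 0, y = -50 mm, 11 mm above the tray's underside).
- tray_handle (a point): Point on the tray's handle, an upright plate 60 mm wide (x), 12 mm thick (y, from +50 to +62 mm of the tray), from the counter up to 48 mm; the point lies mid-plate, 40 mm up. Pinch it from above across its thickness.
- tablet1: Lowest of three white round tablets, 36 mm diameter, 14 mm high, 22 g, stacked in the dispenser; origin: centre of its underside. The plunger pushes it off the spout.
- tablet2: Second tablet, same size, on top of the first inside the canister; it must stay in the dispenser.
- tablet3: Third tablet, on top of the second; it must stay in the dispenser.
- cup: Bystander: glass cup, 76 mm across the rim, 95 mm high; origin centre of underside.
- cap: Bystander: the canister's round steel twist cap, 58 mm across, 22 mm high; origin centre of underside.
- pan_lid: Bystander: aluminium saucepan lid lying flat, 170 mm across, 44 mm high with its knob; origin centre of underside.
- scoop: Bystander: plastic scoop, bowl 64 mm across and 35 mm high with a flat handle reaching 137 mm along its -x; origin centre of the bowl's underside.
Mind the look-alikes: they are no part of the job. Leave any green or orange look-alike of the tray alone.

How it is judged:
On the way, in this order (a step that is already met when the one before it is completed fails the run):
1. the tray stands flush against the block's face, centred under the spout (y of tray_back in the frame of dispenser between 0.036 and 0.043 m and x of tray_back in the frame of dispenser between -0.02 and 0.02 m and angle between the x axis of tray and the x axis of dispenser, either way round below 0.035 rad), for 0.2 s.
2. the plunger is pushed fully home: pressed up against its end stop (over 9 N, more than the spring gives), with the tray in place (all of step 1 and y of plunger in the frame of dispenser above -0.045 m and contact force between the fingers and plunger above 9 N).
At the end, for the whole second after the job is handed in: Tray flush: back edge within 3 mm of the spout face, parallel within 2 degrees, centred within 20 mm, level; tablet 1 lies in the tray; tablets 2 and 3 are in the dispenser; plunger back out within 3 mm of rest; all at rest (all of step 1 and x of tablet1 in the frame of tray between -0.055 and 0.055 m and y of tablet1 in the frame of tray between -0.05 and 0.05 m and z of tablet1 in the frame of tray between -0.002 and 0.03 m and x of tablet2 in the frame of dispenser between -0.006 and 0.006 m and y of tablet2 in the frame of dispenser between 0 and 0.025 m and x of tablet3 in the frame of dispenser between -0.006 and 0.006 m and y of tablet3 in the frame of dispenser between 0 and 0.025 m and z of each of tablet2, tablet3 in the frame of dispenser above 0.03 m and y of plunger in the frame of dispenser below -0.088 m and linear speed of each of tray, tablet1, tablet2 below 0.02 m/s and angle between tray's own z axis and vertical below 0.03 rad); the robot touches nothing.
It fails at once if the plunger is forced: more than 35 N on it (contact force between the fingers and plunger above 35 N).
It fails at once if the glass cup is moved by more than 20 mm (distance of cup from where it was at the start of the episode above 0.02 m).
It fails at once if the twist cap is moved by more than 20 mm (distance of cap from where it was at the start of the episode above 0.02 m).
It fails at once if the saucepan lid is moved by more than 20 mm (distance of pan_lid from where it was at the start of the episode above 0.02 m).
It fails at once if the scoop is moved by more than 20 mm (distance of scoop from where it was at the start of the episode above 0.02 m).
It also fails if it takes over 54 s, if anything falls off the work surface, if the arm or the gripper's body presses on something with over 40 N, if the wrist force passes 120 N, or if a joint passes its speed limit or range.

### The arm

A 6-joint arm with a two-finger parallel gripper is mounted at the origin on the work surface. World frame = base frame: x ahead of the robot, y to its left, z up, the work surface at z = 0. Lengths are in m, angles in rad, forces in N, time in s.
With the tool pointing down it reaches from about 0.25 to 0.725 m from the base axis. Payload 4 kg.
Tool frame: the origin (TCP) lies between the finger pads; the fingertips stand 17 mm ahead of it and the grasp point (between the pads) lies 2 mm behind it; z points along the fingers, y is the direction in which the jaws open and shut (so a half turn about z gives the same grasp; the last joint's range is limited). The gripper opens to 85 mm and grips with 20 to 120 N. Pads are 22 mm wide; open, the fingers measure 114 mm over their backs; the gripper's body (76 mm by 85 mm) begins 54 mm behind the grasp point. The pads swing forward as they close: fully open they stand 13 mm farther back than shut.
Start: joints at [1.286, 0.241, 0.005, 1.335, 0, 1.571], TCP at [0.14, 0.48, 0.248] pointing down, gripper open.
Joint ranges: [-2.72, 2.72], [-1.05, 1.87], [-1.09, 1.28], [-1.99, 2.15], [-1.42, 1.44], [-3.14, 3.14]. Speed limits (rad/s): [2.79, 2.79, 3.14, 3.14, 3.14, 3.14].

### API

Orientations are given as a unit quaternion [x, y, z, w].
In Python, from workcell import monitor, imaging, bot, models gives the robot as it stands. The module is installed in compiled form; this text tells all that it offers.
- The arm moves only by the tool jog_arm, never from a script. Its argument "moves" is a list of rows, each a list of 2 entries, a list of its own where there are three numbers: the shift along the tool's x, y, z in mm, then the turn about the tool's z in degrees. In form: [[[tx, ty, tz], spin], ...]. A call has 1 to 12 rows; each row is the pose to reach, as a shift and turn from the pose commanded when the call began, along the tool's axes at that moment; what a row does not reach only later rows make up. A row lasts 1/10 s, in which the tool goes at most 50 mm and 8.59 degrees, less where a joint would pass 70% of its speed; a pose out of reach is approached as far as the arm can. A call with a gripper value outside its range is refused whole. "hand" is the finger opening in mm, from 0 to 85.4, set as the call begins (left out, the last holds). The fingers move at their own pace and stop on an object; the grip force is fixed at half the most. Time passes only in rows, so rows that repeat a pose let the fingers close. It gives the time, the measured TCP pose, the force and the opening at its end, in the units of the state.
- monitor.get_obs(): the state, without advancing time (a new reading comes with each control period).
- imaging.camera(name): name is "scene" or "top"; returns the picture (420x560x3 uint8, red, green, blue); there is no depth.
- imaging.calibration(name): a dict with "camera_matrix" (3x3 intrinsics, pixels), "rvec" (rotation vector, rad) and "tvec" (3), from world to camera coordinates, as OpenCV has them. Camera axes: x right, y down, z forward; pixel columns grow to the right and rows downward; lengths in m; the calibration is good to about 2 mm. A picture is of the moment at which its call begins. calibration takes no time and is no camera call.
- bot.job_done(): hands the job in, once; it reports no verdict.
Trained networks look in the newest picture that a camera, given by its name, has taken for a name from the list of things; names that differ only in an ending like _2 or _b are one class to them, and where a whole thing is asked for, a point or a joint stands for the part that bears it (a point fixed in the world has none). Each returns a list of dicts, best first, with "confidence" (0 to 1); they miss things now and then, are a little off and sometimes report something else, mostly with a low value. They report only what shows in the picture. A call takes as long as a camera call. They do not tell look-alikes from the thing itself.
- models.look_for(camera, thing): "centre" ([column, row] in pixels, amid what is visible of it).
- models.regions_of(camera, thing): "region" (420x560 bool, what is visible of it) and "centre" ([column, row] in pixels, amid what is visible of it).
- models.landmark_of(camera, thing): "centre" ([column, row] in pixels: a listed point, or the origin of a listed thing).
The state is a dict: "clock": time; "joint_pos": joint angles; "joint_vel": joint speeds; "tau": joint torques, N m; "eef_pos": TCP position; "tool_rot": TCP orientation; "ft_force": force on the tool from outside, world axes, zero at the start; "ft_torque": the same for the moment, N m; "grip_width": finger opening in m.
Only numpy, scipy, OpenCV 4.12 (cv2) and the standard library are available. Lean on these libraries where they do the work, as an engineer would, in place of code of your own. Each camera call takes 0.05 s, during which the arm holds its last target. There are 200 camera calls.

## Working session

There is one attempt and no reset: what is moved stays moved. The work goes in short steps, Python scripts to look and compute and a tool call to move; the robot and the scene stay as the last step left them, time stands still between calls to the robot, and variables do not carry over. Pictures are saved under pics/ and viewed, about 8 in all and at most 12, crops included, and the job is handed in when it is done.

Besides the shell and the picture viewer there is one more tool, called after "Request:" as name([rows], argument=value, ...), one row to a line, values as JSON. jog_arm: Moves the arm, as the interface text tells. Its arguments: {"type":"object","properties":{"moves":{"type":"array","items":{"type":"array"}},"hand":{"type":"number"}},"required":["moves"]}

```bash
mkdir -p pics
cat > h.py <<'E'
import numpy as np, cv2
from workcell import monitor, imaging, bot, models
from scipy.spatial.transform import Rotation as R
def cal(n):
    c=imaging.calibration(n); K=np.array(c["camera_matrix"],float); r=R.from_rotvec(np.ravel(c["rvec"])).as_matrix(); return K,r,np.ravel(c["tvec"])
def unproj(n,px,z):
    K,r,t=cal(n); d=r.T@np.linalg.solve(K,[px[0],px[1],1.]); o=-r.T@t; return o+d*(z-o[2])/d[2]
def proj(n,P):
    K,r,t=cal(n); q=K@(r@np.array(P,float)+t); return q[:2]/q[2]
def save(n,f,crop=None,s=1):
    im=imaging.camera(n)[:,:,::-1]
    if crop: a,b,c,d=crop; im=im[b:d,a:c]
    cv2.imwrite("pics/"+f,cv2.resize(np.ascontiguousarray(im),None,fx=s,fy=s,interpolation=cv2.INTER_CUBIC))
E
python3 - <<'E'
from h import *
save("top","a.png"); save("scene","b.png")
for n in("top","scene"):
    K,r,t=cal(n); print(n,K[0,0],(-r.T@t).round(3),r.T[:,2].round(2))
for th,z in(("dispenser",0),("plunger",.046),("spout",.036),("tray",0),("tray_back",.011),("tray_handle",.04),("cup",0),("cap",0),("pan_lid",0),("scoop",0)):
  for n in("top","scene"):
    for d in models.landmark_of(n,th): print(th,n,round(d["confidence"],2),np.round(d["centre"]),unproj(n,d["centre"],z).round(3)[:2])
o=monitor.get_obs(); print(o)
E
```

```text
top 446.40782598995673 [0.466 0.003 1.203] [ 0.07 -0.01 -1.  ]
scene 381.8371727842658 [ 1.154 -0.109  0.81 ] [-0.64  0.12 -0.76]
dispenser top 0.62 [314. 217.] [ 0.542 -0.101]
dispenser scene 0.66 [240. 228.] [ 0.549 -0.102]
plunger top 0.84 [347. 201.] [ 0.581 -0.186]
plunger scene 0.8 [204. 230.] [ 0.572 -0.191]
spout top 0.72 [292. 217.] [ 0.541 -0.042]
spout scene 0.63 [256. 213.] [ 0.539 -0.056]
tray top 0.85 [156. 199.] [0.599 0.323]
tray top 0.77 [213. 236.] [0.497 0.171]
tray top 0.69 [167. 296.] [0.339 0.294]
tray top 0.23 [192. 241.] [0.483 0.226]
tray scene 0.86 [334. 198.] [0.505 0.168]
tray scene 0.64 [401. 219.] [0.611 0.321]
tray_back top 0.77 [143. 178.] [0.655 0.356]
tray_back top 0.72 [237. 235.] [0.499 0.106]
tray_back top 0.64 [160. 285.] [0.369 0.312]
tray_back scene 0.95 [417. 223.] [0.641 0.35 ]
tray_back scene 0.92 [371. 154.] [0.365 0.326]
tray_back scene 0.89 [310. 199.] [0.501 0.099]
tray_handle top 0.79 [193. 239.] [0.488 0.218]
tray_handle top 0.73 [176. 315.] [0.295 0.262]
tray_handle top 0.41 [214. 236.] [0.494 0.161]
tray_handle scene 0.95 [350. 181.]
[... 560 characters left out ...]
0.89 [409. 177.] [0.472 0.405]
{'clock': 1.1, 'joint_pos': array([1.28600693e+00, 2.40575353e-01, 5.00523217e-03, 1.33521761e+00,
       5.27948369e-05, 1.57081906e+00]), 'joint_vel': array([-0.00054664,  0.00158566,  0.00292378,  0.00056158,  0.00050029,
       -0.00077246]), 'tau': array([-1.52953067e-03, -3.72222984e+01,  2.52694380e+01,  1.24735467e-03,
        1.79833125e-05,  1.13667556e-05]), 'eef_pos': array([0.14046174, 0.47985986, 0.24832079]), 'tool_rot': array([ 1.41925230e-01,  9.89877380e-01,  8.00204200e-06, -2.55201553e-05]), 'ft_force': array([-0.27211006,  0.23599255, -0.7982353 ]), 'ft_torque': array([0.04904058, 0.02382602, 0.02439859]), 'grip_width': 0.08533564883822074}
```

View pics/a.png

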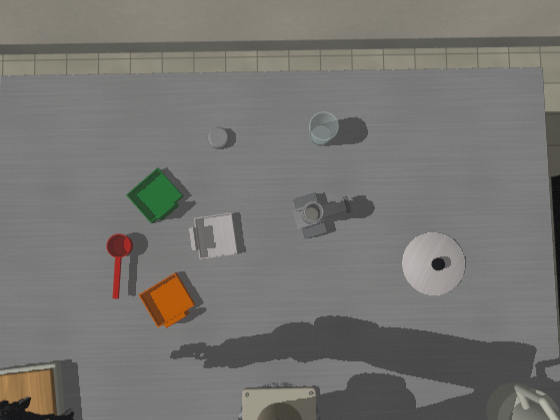

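View pics/b.png

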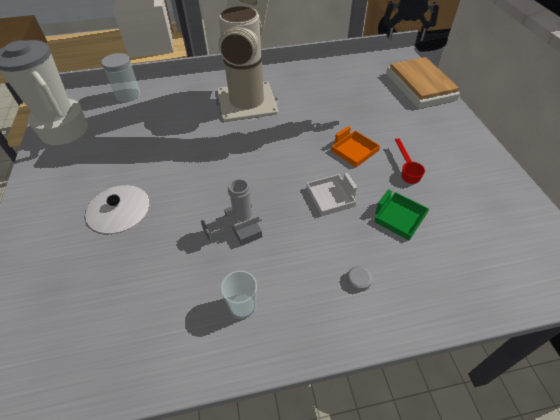

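The candidates for the tray in the top picture are aluminium (213,236), green (156,195) and orange (168,299). I choose the aluminium one, with its handle at (195,238) on the left facing away from the dispenser and its plain edge at (237,235). The dispenser is at (312,214) with its plunger at (347,204). Next I'll check these with a close crop and an overlaid wireframe.

```bash
cat >> h.py <<'E'
def pose(x,y,a):
    c,s=np.cos(a),np.sin(a); return lambda p: np.array([x+c*p[0]-s*p[1],y+s*p[0]+c*p[1],p[2]])
BOX=lambda x0,x1,y0,y1,z0,z1:[[(x,y,z1) for x,y in((x0,y0),(x1,y0),(x1,y1),(x0,y1),(x0,y0))]]
TRAY=BOX(-.055,.055,-.05,.05,0,.022)+BOX(-.03,.03,.05,.062,0,.048)
DISP=BOX(-.055,.055,-.02,.04,0,.03)+BOX(-.022,.022,-.091,-.083,.029,.063)+[[(.0235*np.cos(t),.0125+.0235*np.sin(t),.158) for t in np.linspace(0,6.3,30)]]+[[(-.026,.04,.036),(-.026,.053,.036),(.026,.053,.036),(.026,.04,.036)]]
def overlay(n,f,crop,s,items):
    a,b,c,d=crop; im=imaging.camera(n)[:,:,::-1][b:d,a:c]
    im=cv2.resize(np.ascontiguousarray(im),None,fx=s,fy=s,interpolation=cv2.INTER_CUBIC); im=cv2.convertScaleAbs(im,alpha=1.2)
    for T,m,col in items:
        for l in m:
            q=np.array([(proj(n,T(p))-[a,b]+.5)*s for p in l]); cv2.polylines(im,[np.int32(q*16)],False,col,1,cv2.LINE_AA,4)
    return im
E
python3 - <<'E'
from h import *
dp=np.array([.552,-.1]); 
D=pose(.552,-.1,np.radians(14)); T=pose(.495,.162,np.radians(6))
i1=overlay("top",0,(180,175,370,265),4,[(D,DISP,(0,0,255)),(T,TRAY,(0,0,255))])
i2=overlay("scene",0,(190,165,380,255),4,[(D,DISP,(0,0,255)),(T,TRAY,(0,0,255))])
i1=i1[:300];i2=i2[:300] if 0 else i2[:300]
cv2.imwrite("pics/c.png",np.vstack([i1,i2]))
E
```

```text
(no output)
```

View pics/c.png

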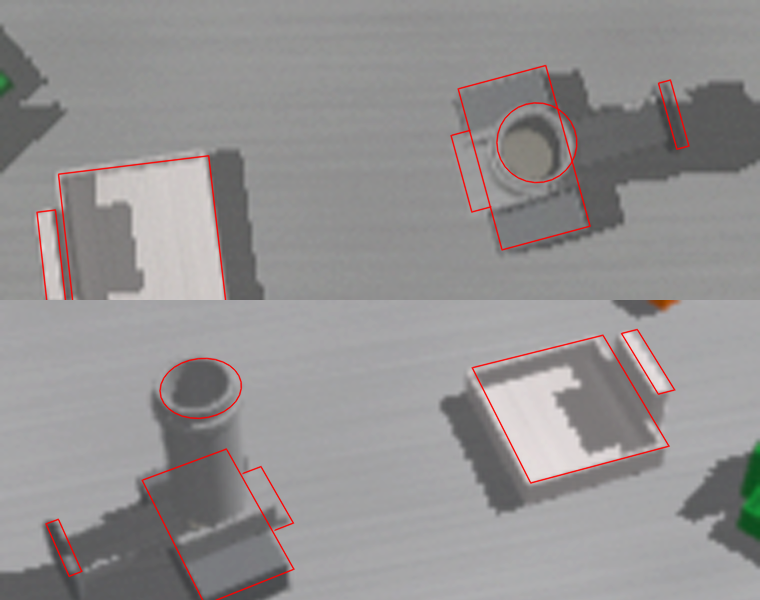

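The crop confirms the aluminium tray (rim about 60–225 px in the crop, handle on the left) and the dispenser. The guessed poses fit within 2–3 mm, so I'll refine them numerically against the image edges.

```bash
cat >> h.py <<'E'
from scipy.optimize import minimize
from scipy.ndimage import map_coordinates
def fit(models_,p0,cams=("top","scene"),sig=1.2):
    G={}
    for n in cams:
        g=np.zeros((420,560))
        im=imaging.camera(n).astype(float)
        for c in range(3):
            b=cv2.GaussianBlur(im[:,:,c],(0,0),sig); g=np.maximum(g,np.hypot(cv2.Sobel(b,-1,1,0),cv2.Sobel(b,-1,0,1)))
        G[n]=np.sqrt(g)
    pts=np.array([np.array(a)+(np.array(b)-a)*t for l in models_ for a,b in zip(l[:-1],l[1:]) for t in np.linspace(0,1,max(3,int(np.linalg.norm(np.subtract(a,b))/.002)))])
    def f(p,cs=cams):
        T=pose(p[0],p[1],p[2]/10*1.0); s=0
        for n in cs:
            q=np.array([proj(n,T(x)) for x in pts]); s-=map_coordinates(G[n],[q[:,1],q[:,0]],order=1).mean()
        return s
    out=[]
    for cs in [cams]+[(c,) for c in cams]:
        r=min((minimize(f,np.add(p0,d),args=(cs,),method="Nelder-Mead",options=dict(initial_simplex=np.add(p0,d)+np.array([[0,0,0],[.006,0,0],[0,.006,0],[0,0,.5]]),xatol=1e-4,fatol=1e-4)) for d in((0,0,0),(.003,-.003,.2),(-.003,.003,-.2))),key=lambda r:r.fun)
        out.append((cs,r.x[:2].round(4),np.degrees(r.x[2]/10).round(2),round(r.fun,2)))
    return out
E
python3 - <<'E'
from h import *
for o in fit(TRAY,[.495,.162,np.radians(6)*10]): print("tray",o)
for o in fit(DISP[:2]+DISP[3:],[.552,-.1,np.radians(14)*10]): print("disp",o)
for o in fit(DISP[:1],[.552,-.1,np.radians(14)*10]): print("block",o)
E
```

```text
Traceback (most recent call last):
  File "h.py", line 44, in fit
    r=min((minimize(f,np.add(p0,d),args=(cs,),method="Nelder-Mead",options=dict(initial_simplex=np.add(p0,d)+np.array([[0,0,0],[.006,0,0],[0,.006,0],[0,0,.5]]),xatol=1e-4,fatol=1e-4)) for d in((0,0,0),(.003,-.003,.2),(-.003,.003,-.2))),key=lambda r:r.fun)
  File "h.py", line 44, in <genexpr>
    r=min((minimize(f,np.add(p0,d),args=(cs,),method="Nelder-Mead",options=dict(initial_simplex=np.add(p0,d)+np.array([[0,0,0],[.006,0,0],[0,.006,0],[0,0,.5]]),xatol=1e-4,fatol=1e-4)) for d in((0,0,0),(.003,-.003,.2),(-.003,.003,-.2))),key=lambda r:r.fun)
           ~~~~~~~~^^^^^^^^^^^^^^^^^^^^^^^^^^^^^^^^^^^^^^^^^^^^^^^^^^^^^^^^^^^^^^^^^^^^^^^^^^^^^^^^^^^^^^^^^^^^^^^^^^^^^^^^^^^^^^^^^^^^^^^^^^^^^^^^^^^^^^^^^^^^^^^^^^^^^^^^^^^^^^^^^^^^
  File "h.py", line 40, in f
    q=np.array([proj(n,T(x)) for x in pts]); s-=map_coordinates(G[n],[q[:,1],q[:,0]],order=1).mean()
                ~~~~^^^^^^^^
  File "h.py", line 9, in proj
    K,r,t=cal(n); q=K@(r@np.array(P,float)+t); return q[:2]/q[2]
          ~~~^^^
  File "h.py", line 5, in cal
    c=imaging.calibration(n); K=np.array(c["camera_matrix"],float); r=R.from_rotvec(np.ravel(c["rvec"])).as_matrix(); return K,r,np.ravel(c["tvec"])
ValueError: time passes only in moves, steps and waits
```

```bash
sed -i 's/^def cal(n):/import functools\n@functools.cache\ndef cal(n):/' h.py
python3 - <<'E'
from h import *
for o in fit(TRAY,[.495,.162,np.radians(6)*10]): print("tray",o)
for o in fit(DISP[:2]+DISP[3:],[.552,-.1,np.radians(14)*10]): print("disp",o)
for o in fit(DISP[:1],[.552,-.1,np.radians(14)*10]): print("block",o)
print(monitor.get_obs()["clock"])
E
```

```text
tray (('top', 'scene'), array([0.4985, 0.162 ]), np.float64(5.22), np.float64(-18.1))
tray (('top',), array([0.496 , 0.1632]), np.float64(8.63), np.float64(-9.07))
tray (('scene',), array([0.4989, 0.1588]), np.float64(6.89), np.float64(-9.62))
disp (('top', 'scene'), array([ 0.5475, -0.1021]), np.float64(15.33), np.float64(-12.81))
disp (('top',), array([ 0.546 , -0.0984]), np.float64(15.26), np.float64(-6.17))
disp (('scene',), array([ 0.5488, -0.1032]), np.float64(16.4), np.float64(-7.22))
block (('top', 'scene'), array([ 0.5463, -0.0998]), np.float64(13.24), np.float64(-13.34))
block (('top',), array([ 0.5457, -0.0983]), np.float64(14.94), np.float64(-6.44))
block (('scene',), array([ 0.5643, -0.0989]), np.float64(16.47), np.float64(-7.24))
1.6
```

Request:
jog_arm([
  [[-409,-154,60],-22.8],
  [[-409,-154,60],-22.8],
  [[-409,-154,60],-22.8],
  [[-409,-154,60],-22.8],
  [[-409,-154,60],-22.8],
  [[-409,-154,60],-22.8],
  [[-409,-154,60],-22.8],
  [[-409,-154,60],-22.8],
  [[-409,-154,60],-22.8],
  [[-409,-154,60],-22.8],
  [[-409,-154,60],-22.8],
  [[-409,-154,60],-22.8],
], hand=85)

```text
clock: 2.8
eef_pos: [0.489, 0.2176, 0.1883]
tool_rot: [-0.057, 0.998, 0.0, -0.0]
ft_force: [-0.3, -0.4, 0.2]
grip_width: 0.0846
```

Request:
jog_arm([
  [[0,0,50],0],
  [[0,0,95],0],
  [[0,0,120],0],
  [[0,0,135],0],
  [[0,0,145],0],
  [[0,0,145],0],
])

```text
clock: 3.4
eef_pos: [0.4881, 0.218, 0.0426]
tool_rot: [-0.058, 0.998, -0.0, -0.001]
ft_force: [-0.7, -0.1, -0.5]
grip_width: 0.0851
```

Run:
```python
from h import *
save("scene","d.png",(270,110,450,245),4)
o=monitor.get_obs(); print(o["joint_pos"].round(3),o["eef_pos"].round(4))
```

```text
[ 0.419  0.486 -0.212  0.873  0.     0.304] [0.4891 0.2181 0.0436]
```

View pics/d.png

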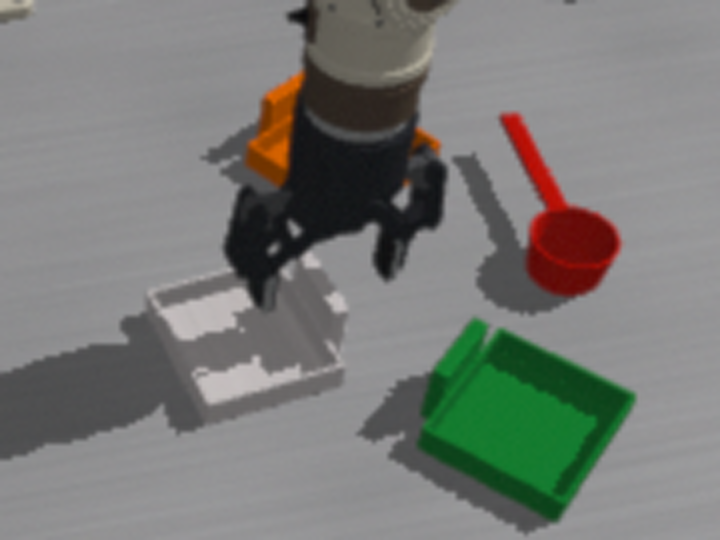

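The picture shows the fingers straddling the tray's handle at about (325,290), clear of the green tray, the orange tray and the scoop. I'll close now.

Request:
jog_arm([
  [[0,0,0],0],
  [[0,0,0],0],
  [[0,0,0],0],
  [[0,0,0],0],
  [[0,0,0],0],
  [[0,0,0],0],
  [[0,0,0],0],
  [[0,0,0],0],
], hand=0)

```text
clock: 4.25
eef_pos: [0.4901, 0.2171, 0.0438]
tool_rot: [-0.056, 0.998, 0.0, 0.0]
ft_force: [-0.8, -0.1, 4.3]
grip_width: 0.0109
```

Run:
```python
from h import *
o=monitor.get_obs(); print(o["eef_pos"],o["grip_width"],o["ft_force"],R.from_quat(o["tool_rot"]).as_matrix().round(4))
D=pose(.548,-.101,np.radians(15.3))
for y in(.146,.156,.166,.176): print(y,D((0,y,0)))
for o in fit(TRAY[:1],[.498,.162,np.radians(6.5)*10]): print("tray",o)
```

```text
[0.49013547 0.21710092 0.04378466] 0.010949440317382242 [-0.76026961 -0.12310765  4.26775423] [[-9.936e-01 -1.126e-01  9.000e-04]
 [-1.126e-01  9.936e-01  1.000e-04]
 [-9.000e-04 -0.000e+00 -1.000e+00]]
0.146 [0.50947453 0.03982538 0.        ]
0.156 [0.5068358  0.04947096 0.        ]
0.166 [0.50419707 0.05911653 0.        ]
0.176 [0.50155834 0.06876211 0.        ]
tray (('top', 'scene'), array([0.4982, 0.1613]), np.float64(5.51), np.float64(-18.03))
tray (('top',), array([0.4953, 0.1634]), np.float64(9.36), np.float64(-8.46))
tray (('scene',), array([0.4982, 0.1582]), np.float64(6.73), np.float64(-9.98))
```

Request:
jog_arm([
  [[0.5,-12,0],-0.8],
  [[0.8,-28,0],-1.6],
  [[1.2,-44,0],-2.4],
  [[1.5,-60,0],-3.2],
  [[2,-76,0],-4.2],
  [[2.5,-92,0],-5.2],
  [[3,-108,0],-6.2],
  [[3,-124,0],-7],
  [[4,-138,0],-8],
  [[4,-150,0],-8.8],
  [[4,-158,0],-8.8],
  [[4,-158,0],-8.8],
])

```text
clock: 5.55
eef_pos: [0.5043, 0.0591, 0.0438]
tool_rot: [-0.132, 0.991, -0.0, 0.001]
ft_force: [-1.1, -0.1, 5.8]
grip_width: 0.0108
```

Run:
```python
from h import *
o=monitor.get_obs(); p=o["eef_pos"];M=R.from_quat(o["tool_rot"]).as_matrix(); a=np.arctan2(M[1,1],M[0,1])-np.pi/2
T=pose(p[0]+.056*np.sin(a),p[1]-.056*np.cos(a),a); D=pose(.548,-.101,np.radians(15.3))
print(p,np.degrees(a),o["ft_force"],o["grip_width"])
for x in fit(DISP[:2],[.548,-.101,np.radians(15.3)*10]): print("disp",x)
it=[(D,DISP,(0,0,255)),(T,TRAY,(0,255,0))]
i1=overlay("top",0,(225,160,365,260),5,it);i2=overlay("scene",0,(190,165,340,255),5,it)
cv2.imwrite("pics/e.png",i1);cv2.imwrite("pics/f.png",i2)
```

```text
[0.50426555 0.05913198 0.04377809] 15.210320659159704 [-1.10529368 -0.06946796  5.78377627] 0.010779517875137708
disp (('top', 'scene'), array([ 0.5471, -0.1   ]), np.float64(14.76), np.float64(-13.16))
disp (('top',), array([ 0.5406, -0.0793]), np.float64(14.96), np.float64(-7.24))
disp (('scene',), array([ 0.5476, -0.1023]), np.float64(16.02), np.float64(-7.25))
```

View pics/e.png

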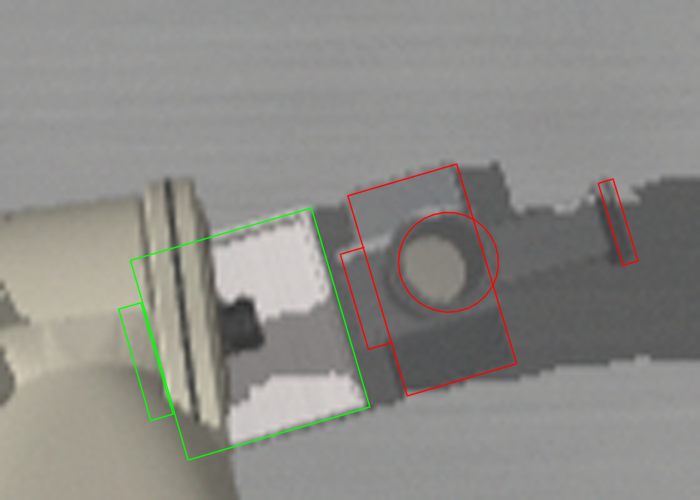

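View pics/f.png

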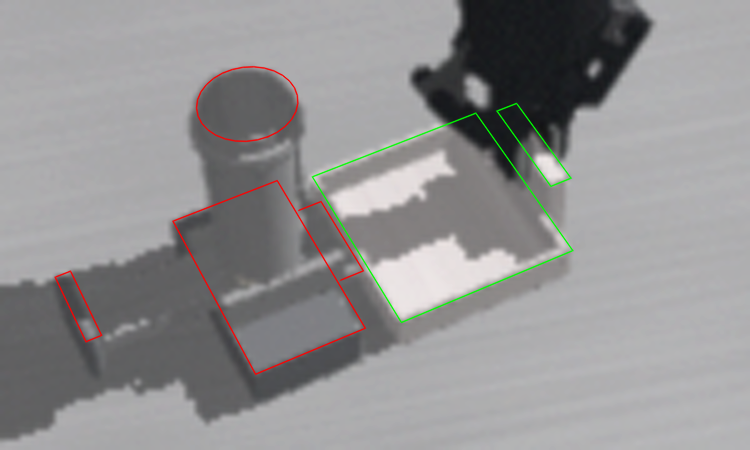

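The tray is squared up in front of the block with a gap of about 20 mm. The green tray outline and red dispenser outline are parallel and match in both views. I'll advance by feel.

Request:
jog_arm([
  [[0,-5,0],0],
  [[0,-10,0],0],
  [[0,-14,0],0],
  [[0,-16,0],0],
  [[0,-16,0],0],
])

```text
clock: 6.25
eef_pos: [0.5082, 0.0452, 0.0438]
tool_rot: [-0.133, 0.991, 0.001, 0.001]
ft_force: [-0.9, 3.1, 5.7]
grip_width: 0.0111
```

Request:
jog_arm([
  [[0,-1,0],0],
  [[0,-2,0],0],
  [[0,-2,0],0],
])

```text
clock: 6.55
eef_pos: [0.5086, 0.0436, 0.0438]
tool_rot: [-0.133, 0.991, 0.001, 0.0]
ft_force: [-1.3, 3.7, 6.2]
grip_width: 0.0105
```

Request:
jog_arm([
  [[0,-1,0],0],
  [[0,-2,0],0],
  [[0,-2,0],0],
])

```text
clock: 6.85
eef_pos: [0.5091, 0.0417, 0.0438]
tool_rot: [-0.133, 0.991, 0.001, 0.0]
ft_force: [-0.8, 4.3, 5.9]
grip_width: 0.0106
```

Request:
jog_arm([
  [[0,-1,0],0],
  [[0,-2,0],0],
  [[0,-2,0],0],
])

```text
clock: 7.15
eef_pos: [0.5096, 0.0398, 0.0438]
tool_rot: [-0.133, 0.991, 0.001, 0.0]
ft_force: [-1.4, 4.4, 6.1]
grip_width: 0.011
```

Request:
jog_arm([
  [[0,-1,0],0],
  [[0,-2,0],0],
  [[0,-2,0],0],
])

```text
clock: 7.45
eef_pos: [0.51, 0.0393, 0.0438]
tool_rot: [-0.134, 0.991, 0.003, 0.0]
ft_force: [-2.1, 9.0, 6.0]
grip_width: 0.0104
```

Request:
jog_arm([
  [[0,-1,0],0],
  [[0,-2,0],0],
  [[0,-2,0],0],
])

```text
clock: 7.75
eef_pos: [0.5104, 0.0391, 0.0438]
tool_rot: [-0.134, 0.991, 0.005, 0.001]
ft_force: [-2.2, 14.2, 6.3]
grip_width: 0.0105
```

Request:
jog_arm([
  [[0,0,0],0],
  [[0,0,0],0],
  [[0,0,0],0],
], hand=26)

```text
clock: 8.05
eef_pos: [0.51, 0.0342, 0.0428]
tool_rot: [-0.133, 0.991, -0.0, -0.001]
ft_force: [-0.6, -0.4, -0.6]
grip_width: 0.026
```

Request:
jog_arm([
  [[0,-1,0],0],
  [[0,-2,0],0],
  [[0,-3,0],0],
  [[0,-3,0],0],
])

```text
clock: 8.45
eef_pos: [0.511, 0.0322, 0.0431]
tool_rot: [-0.133, 0.991, 0.001, -0.0]
ft_force: [-0.7, 3.3, -0.9]
grip_width: 0.0262
```

Request:
jog_arm([
  [[0,-1,0],0],
  [[0,-2,0],0],
  [[0,-2,0],0],
])

```text
clock: 8.75
eef_pos: [0.511, 0.032, 0.0432]
tool_rot: [-0.134, 0.991, 0.003, -0.0]
ft_force: [-2.6, 8.5, -0.1]
grip_width: 0.0257
```

Request:
jog_arm([
  [[0,-1,0],0],
  [[0,-2,0],0],
  [[0,-2,0],0],
])

```text
clock: 9.05
eef_pos: [0.5111, 0.032, 0.0432]
tool_rot: [-0.134, 0.991, 0.005, -0.001]
ft_force: [-2.7, 13.6, 1.2]
grip_width: 0.0261
```

Request:
jog_arm([
  [[0,8,0],0],
  [[0,11,0],0],
  [[0,11,0],0],
  [[0,11,0],0],
  [[0,11,0],0],
  [[0,11,-10],0],
  [[0,11,-30],0],
  [[0,11,-70],0],
  [[0,11,-120],0],
  [[0,11,-170],0],
  [[0,11,-200],0],
  [[0,11,-200],0],
], hand=60)

```text
clock: 10.25
eef_pos: [0.5124, 0.0384, 0.2498]
tool_rot: [-0.133, 0.991, -0.0, 0.006]
ft_force: [0.1, 0.5, 0.4]
grip_width: 0.0599
```

Request:
jog_arm([
  [[2,-322,0],0],
  [[2,-322,0],0],
  [[2,-322,0],0],
  [[2,-322,0],0],
  [[2,-322,0],0],
  [[2,-322,0],0],
  [[2,-322,0],0],
  [[2,-322,0],0],
  [[2,-322,0],0],
  [[2,-322,100],0],
  [[2,-322,140],0],
  [[2,-322,140],0],
], hand=85.4)

```text
clock: 11.45
eef_pos: [0.5912, -0.2703, 0.1012]
tool_rot: [-0.134, 0.991, 0.001, -0.001]
ft_force: [-0.2, -0.5, -1.4]
grip_width: 0.0859
```

Run:
```python
from h import *
o=monitor.get_obs(); print(o["eef_pos"],o["grip_width"],o["joint_pos"].round(2))
a=np.radians(15.3); D=pose(.548,-.101,a)
T=pose(*D((0,.09,0))[:2],a)
for x in fit(TRAY,[*D((0,.09,0))[:2],a*10]): print("tray",x)
for x in fit(DISP[:1],[.548,-.101,a*10]): print("disp",x)
it=[(D,DISP[1:],(0,0,255)),(T,TRAY,(0,255,0))]
i1=overlay("top",0,(225,160,385,250),5,it)[:300] if 0 else overlay("top",0,(225,165,385,240),5,it)
i2=overlay("scene",0,(165,160,325,235),5,it)[:225*5]
i2=i2[:min(len(i2),600-len(i1)) if 0 else len(i2)]
v=np.vstack([i1,i2]); cv2.imwrite("pics/g.png",cv2.resize(v,None,fx=.8,fy=.8))
```

```text
[ 0.59117969 -0.27026584  0.10123864] 0.08593795457489006 [-0.43  0.63  0.21  1.16  0.   -0.7 ]
tray (('top', 'scene'), array([ 0.5265, -0.0122]), np.float64(13.12), np.float64(-16.8))
tray (('top',), array([ 0.5267, -0.0108]), np.float64(14.62), np.float64(-8.3))
tray (('scene',), array([ 0.5261, -0.0142]), np.float64(13.27), np.float64(-8.74))
disp (('top', 'scene'), array([ 0.5462, -0.0997]), np.float64(13.47), np.float64(-14.7))
disp (('top',), array([ 0.5452, -0.0988]), np.float64(14.97), np.float64(-7.19))
disp (('scene',), array([ 0.5493, -0.1024]), np.float64(17.12), np.float64(-7.79))
```

View pics/g.png

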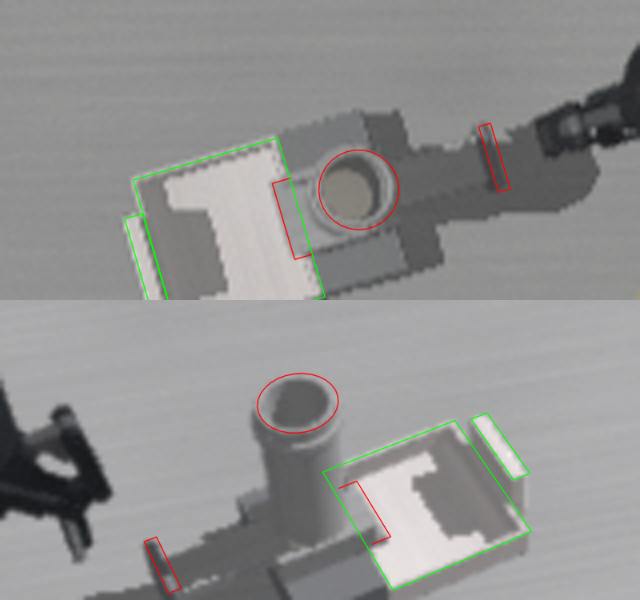

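The tray sits flush and parallel, with the outline on its edges in both views. The plunger pad is at about (495,157) in the top view, in line with the gripper. The tool can't be leaned, so I'll push with the back of the opened leading finger. That keeps the gripper body clear of the tube.

Request:
jog_arm([
  [[-4,0,30],0],
  [[-4,0,55],0],
  [[-4,0,60],0],
  [[-4,0,60],0],
  [[-4,0,60],0],
])

```text
clock: 12.25
eef_pos: [0.5978, -0.2723, 0.046]
tool_rot: [-0.133, 0.991, -0.001, 0.002]
ft_force: [1.0, -0.1, 0.5]
grip_width: 0.0856
```

Request:
jog_arm([
  [[0,5,0],0],
  [[0,10,0],0],
  [[0,15,0],0],
  [[0,18,0],0],
  [[0,18,0],0],
])

```text
clock: 12.75
eef_pos: [0.5913, -0.2535, 0.0434]
tool_rot: [-0.133, 0.991, 0.0, -0.0]
ft_force: [-0.4, -0.6, -0.3]
grip_width: 0.0856
```

Run:
```python
from h import *
save("scene","k.png",(150,150,290,255),5)
```

```text
(no output)
```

View pics/k.png

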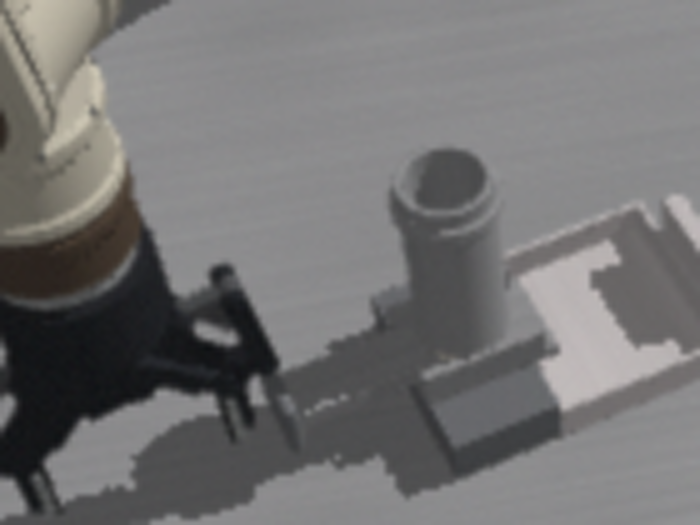

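The finger is just short of the pad (about (285,420) in the crop) and well clear of the tube. I'll creep forward.

Request:
jog_arm([
  [[0,3,0],0],
  [[0,6,0],0],
  [[0,8,0],0],
  [[0,8,0],0],
])

```text
clock: 13.2
eef_pos: [0.5892, -0.2462, 0.0432]
tool_rot: [-0.133, 0.991, 0.0, -0.0]
ft_force: [0.7, -0.2, -0.1]
grip_width: 0.0857
```

Request:
jog_arm([
  [[0,2,0],0],
  [[0,4,0],0],
  [[0,6,0],0],
  [[0,6,0],0],
])

```text
clock: 13.6
eef_pos: [0.5879, -0.2412, 0.0434]
tool_rot: [-0.133, 0.991, -0.001, 0.0]
ft_force: [0.6, -3.5, -2.0]
grip_width: 0.0854
```

Request:
jog_arm([
  [[0,2,0],0],
  [[0,4,0],0],
  [[0,6,0],0],
  [[0,6,0],0],
])

```text
clock: 14.0
eef_pos: [0.5862, -0.2348, 0.0433]
tool_rot: [-0.133, 0.991, -0.0, 0.0]
ft_force: [1.3, -2.2, -1.2]
grip_width: 0.0853
```

Request:
jog_arm([
  [[0,4,0],0],
  [[0,8,0],0],
  [[0,12,0],0],
  [[0,16,0],0],
  [[0,20,0],0],
  [[0,20,0],0],
])

```text
clock: 14.6
eef_pos: [0.5809, -0.2153, 0.0434]
tool_rot: [-0.133, 0.991, -0.0, 0.0]
ft_force: [1.8, -3.8, -2.2]
grip_width: 0.0852
```

Request:
jog_arm([
  [[0,3,0],0],
  [[0,6,0],0],
  [[0,9,0],0],
  [[0,12,0],0],
  [[0,14,0],0],
  [[0,14,0],0],
])

```text
clock: 15.2
eef_pos: [0.5774, -0.2024, 0.0434]
tool_rot: [-0.133, 0.991, -0.0, 0.0]
ft_force: [1.6, -5.0, -2.3]
grip_width: 0.0857
```

Request:
jog_arm([
  [[0,2,0],0],
  [[0,4,0],0],
  [[0,4,0],0],
])

```text
clock: 15.5
eef_pos: [0.5763, -0.1987, 0.0434]
tool_rot: [-0.133, 0.991, -0.001, 0.0]
ft_force: [0.8, -5.4, -2.4]
grip_width: 0.085
```

Request:
jog_arm([
  [[0,2,0],0],
  [[0,3,0],0],
  [[0,3,0],0],
])

```text
clock: 15.8
eef_pos: [0.5756, -0.1959, 0.0434]
tool_rot: [-0.133, 0.991, -0.001, 0.0]
ft_force: [2.3, -5.3, -2.4]
grip_width: 0.0856
```

Request:
jog_arm([
  [[0,1,0],0],
  [[0,2,0],0],
  [[0,2,0],0],
])

```text
clock: 16.1
eef_pos: [0.5751, -0.1941, 0.0434]
tool_rot: [-0.133, 0.991, -0.001, 0.0]
ft_force: [2.1, -5.8, -2.0]
grip_width: 0.0852
```

Request:
jog_arm([
  [[0,1,0],0],
  [[0,2,0],0],
  [[0,2,0],0],
])

```text
clock: 16.4
eef_pos: [0.5746, -0.1922, 0.0434]
tool_rot: [-0.133, 0.991, -0.001, 0.0]
ft_force: [2.4, -5.7, -1.8]
grip_width: 0.0855
```

Request:
jog_arm([
  [[0,1,0],0],
  [[0,2,0],0],
  [[0,2,0],0],
])

```text
clock: 16.7
eef_pos: [0.5741, -0.1903, 0.0434]
tool_rot: [-0.133, 0.991, -0.001, 0.0]
ft_force: [1.9, -6.1, -1.6]
grip_width: 0.085
```

Request:
jog_arm([
  [[0,1,0],0],
  [[0,2,0],0],
  [[0,2,0],0],
])

```text
clock: 17.0
eef_pos: [0.5735, -0.1884, 0.0434]
tool_rot: [-0.133, 0.991, -0.001, 0.0]
ft_force: [2.0, -5.9, -2.9]
grip_width: 0.0855
```

Request:
jog_arm([
  [[0,1,0],0],
  [[0,2,0],0],
  [[0,2,0],0],
])

```text
clock: 17.3
eef_pos: [0.5731, -0.1869, 0.0435]
tool_rot: [-0.133, 0.991, -0.001, 0.0]
ft_force: [2.7, -7.2, -1.8]
grip_width: 0.0855
```

Request:
jog_arm([
  [[0,1,0],0],
  [[0,2,0],0],
  [[0,2,0],0],
])

```text
clock: 17.6
eef_pos: [0.573, -0.1868, 0.0437]
tool_rot: [-0.132, 0.991, -0.003, 0.0]
ft_force: [2.9, -11.4, -3.0]
grip_width: 0.0859
```

Request:
jog_arm([
  [[0,1,0],0],
  [[0,1,0],0],
])

```text
clock: 17.8
eef_pos: [0.573, -0.1867, 0.0438]
tool_rot: [-0.132, 0.991, -0.004, 0.001]
ft_force: [3.0, -14.1, -3.5]
grip_width: 0.0855
```

Run:
```python
from h import *
save("scene","m.png",(170,155,310,250),5)
```

```text
(no output)
```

View pics/m.png

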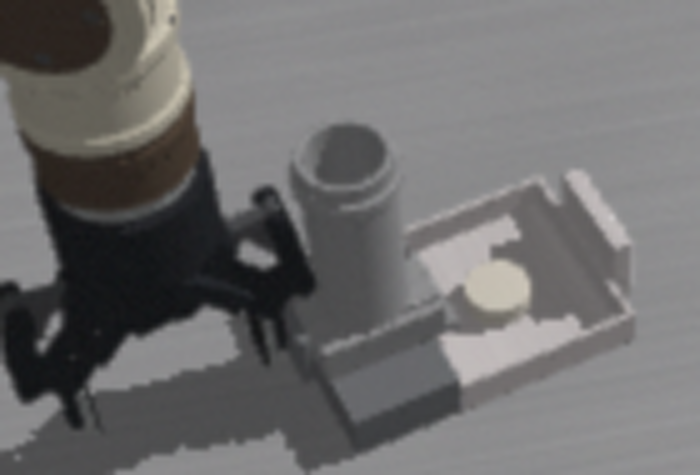

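Run:
```python
from h import *
im=cv2.imread("pics/m.png")
D=pose(.548,-.101,np.radians(15.3))
def dr(l,c):
    q=np.array([(proj("scene",D(p))-[170,155]+.5)*5 for p in l]); cv2.polylines(im,[np.int32(q)],False,c,1,cv2.LINE_AA)
    return q.round()
y=-.091+.0577
for yy in (y,y+.008): dr([(-.022,yy,.029),(.022,yy,.029),(.022,yy,.063),(-.022,yy,.063),(-.022,yy,.029)],(0,0,255))
for z in(.052,.07,.09,.11): dr([(.0235*np.cos(t),.0125+.0235*np.sin(t),z) for t in np.linspace(0,6.3,30)],(0,255,0))
for z in (.06,.08,.1): dr([(-.011,y,z),(.011,y,z)],(255,0,0))
cv2.imwrite("pics/n.png",cv2.resize(im[120:420,150:500],None,fx=2,fy=2))
o=monitor.get_obs(); print(o["ft_force"],o["ft_torque"],o["eef_pos"])
```

```text
[  3.75477847 -13.69204042  -3.3998575 ] [-2.75948772 -0.50853145  0.03509209] [ 0.57298071 -0.18674485  0.04380801]
```

View pics/n.png

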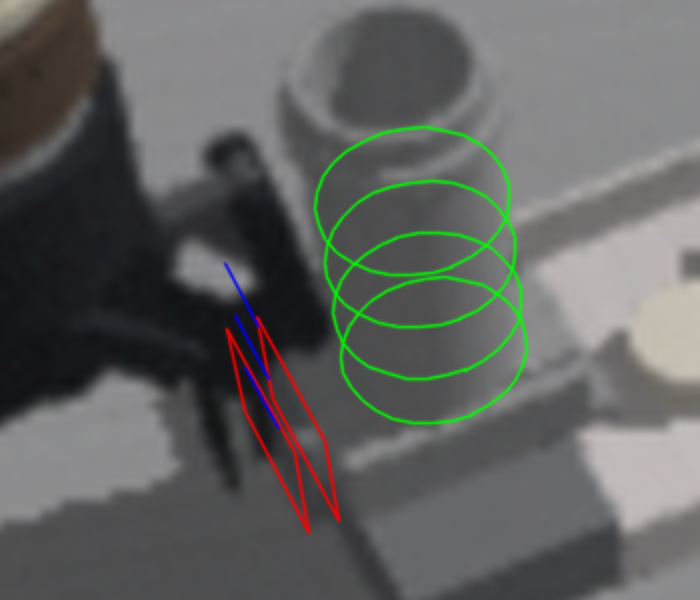

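Tablet 1 already lies in the tray (crop about (660,330)). However, the finger's knuckle (325,345) looks very close to the tube, so I need to know what produced the stop force. I'll compare the height at which the force acts now with the height under spring load alone.

```bash
cat > w.py <<'E'
from h import *
W=[]
for i in range(14):
    o=monitor.get_obs(); W.append(np.r_[o["ft_force"],o["ft_torque"]]); imaging.camera("scene")
W=np.array(W); print(W.mean(0).round(3),(W.std(0)/14**.5).round(3),o["clock"],o["eef_pos"].round(4))
E
python3 w.py
```

```text
[  2.88  -13.645  -3.481  -2.701  -0.56    0.055] [0.149 0.14  0.109 0.008 0.009 0.007] 18.5 [ 0.573  -0.1867  0.0438]
```

Request:
jog_arm([
  [[0,-3,0],0],
  [[0,-7,0],0],
  [[0,-7,0],0],
])

```text
clock: 18.85
eef_pos: [0.5742, -0.1909, 0.0434]
tool_rot: [-0.132, 0.991, -0.001, 0.0]
ft_force: [2.1, -5.6, -2.1]
grip_width: 0.0853
```

```bash
python3 w.py
```

```text
[ 1.661 -5.996 -1.885 -1.222 -0.341 -0.016] [0.107 0.116 0.137 0.008 0.007 0.008] 19.5 [ 0.5741 -0.1904  0.0434]
```

Request:
jog_arm([
  [[0,3,0],0],
  [[0,6,0],0],
  [[0,7.5,0],0],
  [[0,8.5,0],0],
  [[0,8.5,0],0],
])

```text
clock: 20.05
eef_pos: [0.5729, -0.1867, 0.044]
tool_rot: [-0.131, 0.991, -0.005, 0.001]
ft_force: [3.2, -18.1, -4.1]
grip_width: 0.085
```

```bash
sed -i 's/range(14)/range(40)/;s/14\*\*/40**/' w.py; python3 w.py
```

```text
[  3.324 -16.866  -4.33   -3.349  -0.656   0.072] [0.076 0.086 0.091 0.006 0.005 0.005] 22.0 [ 0.5729 -0.1867  0.044 ]
```

Request:
jog_arm([
  [[0,-3,0],0],
  [[0,-8.5,0],0],
  [[0,-8.5,0],0],
])

```text
clock: 22.35
eef_pos: [0.5742, -0.1911, 0.0434]
tool_rot: [-0.132, 0.991, -0.001, 0.0]
ft_force: [0.6, -7.3, -2.1]
grip_width: 0.0856
```

```bash
python3 w.py
```

```text
[ 1.582 -6.202 -1.981 -1.217 -0.34  -0.011] [0.079 0.104 0.064 0.005 0.004 0.005] 24.3 [ 0.5741 -0.1904  0.0434]
```

The extra force at the stop acts 187 mm below the sensor, against 180 mm under spring load alone. Contact with the tube would have given about 163 mm or less. So the stop is the plunger's own end stop, with about 17 N on the pad. Now I'll retract.

Request:
jog_arm([
  [[0,-6,0],0],
  [[0,-12,0],0],
  [[0,-20,0],0],
  [[0,-28,0],0],
  [[0,-36,0],0],
  [[0,-44,0],0],
  [[0,-52,0],0],
  [[0,-60,0],0],
  [[0,-70,0],0],
  [[0,-85,0],0],
  [[0,-95,0],0],
  [[0,-95,0],0],
])

```text
clock: 25.55
eef_pos: [0.599, -0.2824, 0.0431]
tool_rot: [-0.132, 0.991, 0.0, 0.0]
ft_force: [0.6, -0.0, 0.6]
grip_width: 0.0852
```

Request:
jog_arm([
  [[0,0,-40],0],
  [[0,0,-80],0],
  [[0,0,-120],0],
  [[0,0,-150],0],
  [[0,0,-150],0],
  [[0,0,-150],0],
])

```text
clock: 26.15
eef_pos: [0.5991, -0.2808, 0.1943]
tool_rot: [-0.133, 0.991, -0.0, 0.001]
ft_force: [-0.2, -0.2, -0.8]
grip_width: 0.0853
```

Run:
```python
from h import *
a=np.radians(15.3); D=pose(.548,-.101,a); T=pose(*D((0,.09,0))[:2],a)
for x in fit(TRAY,[.5265,-.012,a*10]): print("tray",x)
for n in("top","scene"):
    for th,z in(("tablet1",.003),("plunger",.046),("cup",0),("cap",0),("pan_lid",0),("scoop",0)):
        for d in models.landmark_of(n,th)[:3]: print(th,n,round(d["confidence"],2),unproj(n,d["centre"],z).round(3)[:2])
it=[(D,DISP[1:],(0,0,255)),(T,TRAY,(0,255,0))]
v=np.vstack([overlay("top",0,(225,165,385,240),5,it),overlay("scene",0,(165,160,325,235),5,it)])
cv2.imwrite("pics/p.png",cv2.resize(v,None,fx=.8,fy=.8)); print(monitor.get_obs()["ft_force"],monitor.get_obs()["clock"])
```

```text
tray (('top', 'scene'), array([ 0.5264, -0.0122]), np.float64(13.11), np.float64(-16.73))
tray (('top',), array([ 0.5267, -0.0108]), np.float64(14.64), np.float64(-8.26))
tray (('scene',), array([ 0.5261, -0.0142]), np.float64(13.23), np.float64(-8.71))
tablet1 top 0.7 [ 0.551 -0.098]
tablet1 top 0.55 [ 0.525 -0.019]
plunger top 0.59 [ 0.572 -0.197]
cup top 0.82 [ 0.773 -0.115]
cap top 0.76 [0.755 0.158]
scoop top 0.84 [0.475 0.414]
tablet1 scene 0.72 [ 0.512 -0.02 ]
plunger scene 0.61 [ 0.575 -0.195]
cup scene 0.62 [ 0.759 -0.128]
cap scene 0.71 [0.755 0.155]
pan_lid scene 0.94 [ 0.41  -0.418]
scoop scene 0.87 [0.462 0.41 ]
[ 0.17804624 -0.21282619 -0.27457523] 26.95
```

View pics/p.png

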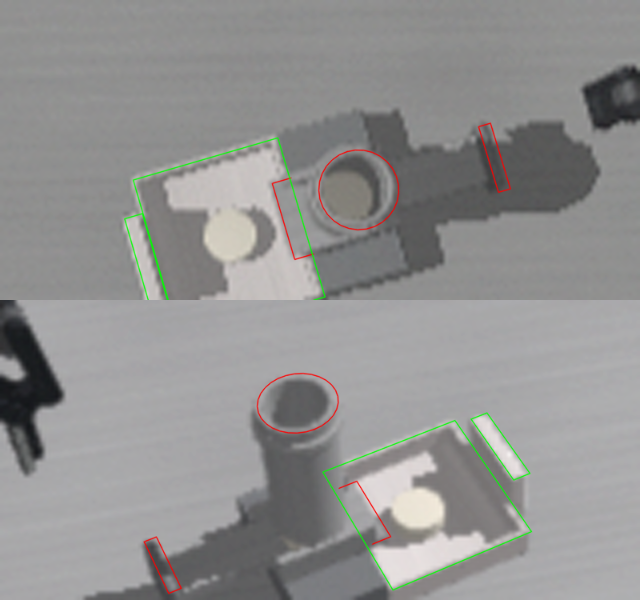

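One tablet lies in the tray at (230,235) in the top view, and the others are still in the tube. The plunger is back at its rest outline at (495,157), the tray is flush, and the arm is clear. Handing in.

```bash
python3 -c "
from h import *
print(bot.job_done(),monitor.get_obs()['clock'])"
```

```text
the job is handed in; nothing more can be done
the job is handed in; nothing more can be done
```

I slid the tray flush against the dispenser and pushed the plunger to its end stop. One tablet dropped into the tray, and I handed the job in at about 27 s; no verdict was reported.

**Tray:** I pinched the handle, slid the tray until I felt contact, then nudged it square with one finger. In the last images it is centred within about 4 mm. The angle fits were noisy: 13.1–14.6° for the tray and 13.5–17.1° for the block. The flush contact and the overlaid outline both looked parallel.

**Plunger:** The jog can't lean the tool, so I pushed with the back of the opened finger, which kept the gripper body clear of the tube.
- The plunger stopped after about 58 mm of travel. The first push peaked at about 14 N.
- A finger knuckle came close to the tube, so I backed off about 4 mm and pressed once more, to about 17–18 N (limit 35 N). This went a little past "stop as soon as you feel it".
- The force readings showed the load on the plunger pad, not the tube.

**Last checks:**
- Tablet 1 lies in the tray, and a tablet still shows in the tube. I could not see tablets 2 and 3 separately.
- The plunger matches its rest outline, and the arm touches nothing.
- The cup, cap, pan lid and scoop were found within about 11 mm of their first positions, which is within the detection scatter. The pan lid was found only in the scene camera on the last look.

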